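# Clear the microscope bench: sort samples, reagent and instruments

### The arm

A 7-joint arm with a two-finger parallel gripper is mounted at the origin on a cart in front of the work surface, level with it; the furniture and walls round the work are solid. World frame = base frame: x ahead of the robot, y to its left, z up, the work surface at z = 0. Lengths are in m, angles in degrees, forces in N, time in s.
With the tool pointing down it reaches from about 0.425 to 0.925 m from the base axis. Payload 6.8 kg.
Tool frame: the origin (TCP) lies at the very end of the fingers, on their centre line; the grasp point (between the pads) lies 19 mm behind it; z points along the fingers, y is the line along which they close (so a half turn about z gives the same grasp; the last joint's range is limited). The gripper opens to 85 mm and grips with 20 to 120 N. Pads are 22 mm wide; open, the fingers measure 114 mm over their backs; the gripper's body (76 mm by 85 mm) begins 54 mm behind the grasp point. The pads swing forward as they close: fully open they stand 13 mm farther back than shut.
Start: joints at [63.421, 27.33, 1.283, 89.118, -0.659, 63.558, -4.761], TCP at [0.235, -0.633, 0.231] pointing down, gripper open.
Joint ranges: [-169.35, 169.35], [-19.33, 120.38], [-80.79, 83.38], [13.8, 139.57], [-78.32, 258.32], [9.67, 109.79], [-169.56, 169.56]. Speed limits (degrees/s): [136.94, 136.94, 180, 180, 180, 180, 180].

### API

Orientations are given as a 3x3 rotation matrix whose columns are the frame's x, y, z axes.
In Python, from cell import monitor, imaging, manip, silhouettes, place_of gives the robot as it stands.
- The arm moves only by the tool send_rows, never from a script. Its argument "rows" is a list of rows, each a list of 7 numbers: the gripper's target within -1 to 1 (shut at 1, half-way at 0, fully open at -1), then the shift along the tool's x, y, z in units of 4 cm (1.0 is 4 cm), then the turn, a rotation vector about the tool's x, y, z in units of 10 degrees (1.0 is 10 degrees). A call has exactly 5 rows; each row shifts and turns the commanded pose from where the row before left it, along the tool's axes as they then stand; what a row does not reach is not made up. A row lasts 1/8 s, in which the tool goes at most 62.5 mm and 10.7 degrees, less where a joint would pass 70% of its speed; a pose out of reach is approached as far as the arm can. A call with a number of a shift or a turn outside -1 to 1 is refused whole. A call with a gripper value outside its range is refused whole. The fingers move at their own pace and stop on an object; "squeeze" is the grip in N (left out, the last holds). Time passes only in rows, so rows that do not move let the fingers close, or fill a call up. It gives the time, the measured TCP pose, the force, the opening and the grip force at its end, in the units of the state.
- monitor.get_obs(): the state, without advancing time (a new reading comes with each control period).
- imaging.grab_frame(name): name is "scene" or "top" or "wrist"; returns a dict with "image" (384x512x3 uint8, red, green, blue), "fx", "fy", "cx", "cy" (pixels), "world_from_camera" (4x4, takes a point from camera to world coordinates); the wrist camera has in their place "T_tool_cam" (4x4, takes a point from camera to tool coordinates, whose origin is the TCP and whose axes are the flange's). Camera axes: x right, y up, looking along -z (the intrinsics and any distortion apply to the point x, -y, -z); pixel columns grow to the right and rows downward; lengths in m; the calibration is good to about 2 mm. A picture is of the moment at which its call begins: read the wrist's pose just before it. There is no depth.
- manip.sign_off(): hands the job in; it is judged then, once.
Trained networks look in a picture, given as the dict that the camera call returned (one of the last four; its "shot" number tells which), for a name from the list of things; names that differ only in an ending like _2 or _b are one class to them, and where a whole thing is asked for, a point or a joint stands for the part that bears it (a point fixed in the world has none). Each returns a list of dicts, best first, with "p" (0 to 1); they miss things now and then, are a little off and sometimes report something else, mostly with a low value. They report only what shows in the picture. A call takes as long as a camera call.
- silhouettes(picture, thing): "region" (384x512 bool, what is visible of it).
- place_of(picture, thing): "point" ([x, y, z] in m, in the coordinates of the camera as it stood for that picture, good to about 4 mm: a listed point, or the origin of a listed thing).
The state is a dict: "clock": time; "joints": joint angles; "joint_velocities": joint speeds; "joint_efforts": joint torques, N m; "tcp_pos": TCP position; "tcp_rot": TCP orientation; "wrist_force": force on the tool from outside, world axes, zero at the start; "wrist_torque": the same for the moment, N m; "width": finger opening in m; "finger_force": force on a finger pad.
Only numpy, scipy, OpenCV 4.12 (cv2) and the standard library are available. Lean on these libraries where they do the work, as an engineer would, in place of code of your own. Each camera call takes 0.05 s, during which the arm holds its last target. There are 200 camera calls.

### The job

Clear up the loose things after the microscope session: stand the white-capped vial and the white pot in the holes of the two-tier grey specimen rack that fit them (the vial in the free small hole, the pot in the large one), stand the amber dropper bottle in either well of the wooden block, and lay the fine forceps and the black-handled needle on the instrument rest, each across both rails in its own pair of notches, the needle's handle on both rails and its point towards the clear guard plate. Keep the containers upright, and leave the vial that already stands in the rack and the petri dish alone.

Things in the scene. Friction and masses are not known exactly. Their poses are not given: they have to be found in the camera images.
- vial: Clear glass sample vial with a white screw cap, standing upright: 26 mm across, 61 mm tall (straight glass body 26 mm up to 52 mm, cap 24 mm above it). Starts standing on the worktop among the loose things in the left part of the worktop. Origin: centre of its underside; z is its long axis, up.
- pot: White plastic specimen pot with a wide white screw lid: 62 mm tall, body 48 mm across up to 49 mm, lid 53 mm across from 49 to 62 mm. Starts among the loose things on the left (not the similar pot at the very back by the wall, which is furniture). Origin: centre of its underside, z up.
- dropper: Amber dropper bottle with a dark collar and red-brown rubber bulb: 94 mm tall, round body 35 mm across up to 58 mm, collar 21 mm across from 58 to 70 mm, bulb 12 mm across above. Starts among the loose things on the left. Origin: centre of its underside (the body's axis passes within 1 mm), z up.
- tweezers: Fine steel forceps lying flat: 112 mm long, 14 mm wide across both limbs at the middle, 8 mm high, rigid. Origin: middle of its length, on its underside; x along its length (points towards +x), z up. Starts on the worktop on the left.
- needle: Mounted dissecting needle with black handle lying flat: 133 mm long, 8 to 9 mm thick. Origin: middle of the full length, on its underside; x along its length towards the sharp point. The handle runs from x = -66 to x = +22 mm (its middle at x = -22 mm), the thin steel point from there to x = +67 mm. Starts on the worktop on the left.
- specimen_rack: Fixed two-tier rack, 92 x 180 mm: white base plate, top 6 mm up, grey holed plate 24 to 28 mm up, corner post heads to 31 mm. Origin: centre of its underside; y along the row of three round holes. Large hole 64 mm wide at y = -50 mm; small holes 41 mm wide at y = +15 mm (free) and +66 mm (a vial stands in it). What stands in a hole stands on the base plate, z = 6 mm.
- bottle_block: Wooden block 72 x 130 mm, 30 mm high, fixed, with two equal round wells 50 mm wide and 20 mm deep (well floor 10 mm up), for dropper bottles. Origin: centre of its underside; y along its length; well centres at y = -30 mm and y = +30 mm. Both are empty at the start.
- instrument_rest: Fixed rest: grey base 170 x 110 mm, top 6 mm up; two white rails 6 mm thick at x = -67 and -7 mm; clear guard plate 48 mm high at x = +80 mm. Origin: centre of its underside; x points to the guard. Each rail has notches at y = -27 and +27 mm: bottom 18 mm wide, 26 mm up; flanks widen to 38 mm at rail top, 38 mm up. Instruments lie along x across both rails; fingers fit between.
- kept_vial: Small sample vial with a dark cap, 23 mm across, 51 mm tall, loose, already standing in the end hole of the specimen rack. Bystander: leave it there. Origin: centre of its underside.
- petri: Clear open petri dish with a sorted sample in it, 90 mm across, 14 mm high, loose on the worktop. Bystander: leave it where it is. Origin: centre of its underside.

How it is judged (in metres and radians):
At the end, for the whole second after the job is handed in: Vial, pot and dropper bottle down in their holes (5 mm), upright (0.15 rad); forceps and needle level in different notch pairs (12 mm sideways, 0.2 rad), each on both rails, needle by its handle, point to the guard; rack's other vial in its hole, petri dish within 3 cm; all at rest (x of vial in the frame of specimen_rack between -0.012 and 0.012 m and y of vial in the frame of specimen_rack between 0.003 and 0.027 m and z of vial in the frame of specimen_rack between 0.002 and 0.011 m and angle between each of vial, pot, kept_vial's own z axis and vertical below 0.15 rad and x of pot in the frame of specimen_rack between -0.012 and 0.012 m and y of pot in the frame of specimen_rack between -0.062 and -0.038 m and z of pot in the frame of specimen_rack between 0.002 and 0.011 m and x of kept_vial in the frame of specimen_rack between -0.012 and 0.012 m and y of kept_vial in the frame of specimen_rack between 0.054 and 0.078 m and z of kept_vial in the frame of specimen_rack between 0.002 and 0.011 m and ((x of dropper in the frame of bottle_block between -0.012 and 0.012 m and y of dropper in the frame of bottle_block between -0.042 and -0.018 m and z of dropper in the frame of bottle_block between 0.006 and 0.015 m and angle between dropper's own z axis and vertical below 0.15 rad) or (x of dropper in the frame of bottle_block between -0.012 and 0.012 m and y of dropper in the frame of bottle_block between 0.018 and 0.042 m and z of dropper in the frame of bottle_block between 0.006 and 0.015 m and angle between dropper's own z axis and vertical below 0.15 rad)) and ((x of tweezers in the frame of instrument_rest between -0.058 and -0.014 m and y of tweezers in the frame of instrument_rest between 0.015 and 0.039 m and z of tweezers in the frame of instrument_rest between 0.022 and 0.031 m and angle between the x axis of each of tweezers, needle and the x axis of instrument_rest, either way round below 0.2 rad and angle between tweezers's own x axis and vertical between 1.45 and 1.69 rad and x of needle in the frame of instrument_rest between -0.028 and 0.003 m and y of needle in the frame of instrument_rest between -0.039 and -0.015 m and z of needle in the frame of instrument_rest between 0.022 and 0.031 m and angle between needle's own x axis and vertical between 1.45 and 1.69 rad) or (x of tweezers in the frame of instrument_rest between -0.058 and -0.014 m and y of tweezers in the frame of instrument_rest between -0.039 and -0.015 m and z of tweezers in the frame of instrument_rest between 0.022 and 0.031 m and angle between the x axis of each of tweezers, needle and the x axis of instrument_rest, either way round below 0.2 rad and angle between tweezers's own x axis and vertical between 1.45 and 1.69 rad and x of needle in the frame of instrument_rest between -0.028 and 0.003 m and y of needle in the frame of instrument_rest between 0.015 and 0.039 m and z of needle in the frame of instrument_rest between 0.022 and 0.031 m and angle between needle's own x axis and vertical between 1.45 and 1.69 rad)) and distance of petri from where it was at the start of the episode below 0.03 m and linear speed of each of vial, pot, dropper, tweezers, needle, kept_vial, petri below 0.02 m/s and angular speed of each of vial, pot, dropper, tweezers, needle, kept_vial, petri below 0.3 rad/s); the robot touches nothing.
It fails at once if a container (vial, pot, dropper bottle or the vial kept in the rack) is tipped over (angle between any of vial, pot, dropper, kept_vial's own z axis and vertical above 0.7 rad).
It fails at once if the petri dish is pushed more than 3 cm or the vial kept in the rack is lifted out (distance of petri from where it was at the start of the episode above 0.03 m or z of kept_vial in the frame of specimen_rack above 0.03 m).
It also fails if it takes over 122 s, if anything falls off the work surface, if the arm or the gripper's body presses on something with over 40 N, if the wrist force passes 120 N, or if a joint passes its speed limit or range.

## Working session

There is one attempt and no reset: what is moved stays moved. The work goes in short steps, Python scripts to look and compute and a tool call to move; the robot and the scene stay as the last step left them, time stands still between calls to the robot, and variables do not carry over. Pictures are saved under pics/ and viewed, at most 14 in all, crops included, and the job is handed in when it is done.

Besides the shell and the picture viewer there is one more tool, called after "Call:" in YAML: its name, and indented under it one key for each argument. send_rows: Moves the arm, as the interface text tells. Its arguments: {"type":"object","properties":{"rows":{"type":"array","items":{"type":"array","items":{"type":"number"}}},"squeeze":{"type":"number"}},"required":["rows"]}

```bash
mkdir -p pics
cat > h.py <<'E'
import numpy as np,cv2
from cell import monitor, imaging, manip, silhouettes, place_of
def obs(): return monitor.get_obs()
def cam(name):
    o=obs(); f=imaging.grab_frame(name)
    if "world_from_camera" in f: W=np.array(f["world_from_camera"])
    else:
        T=np.eye(4);T[:3,:3]=np.array(o["tcp_rot"]);T[:3,3]=o["tcp_pos"];W=T@np.array(f["T_tool_cam"])
    return f,W
def ray(f,W,u,v,z):
    d=W[:3,:3]@np.array([(u-f["cx"])/f["fx"],-(v-f["cy"])/f["fy"],-1]);o=W[:3,3]
    return o+d*(z-o[2])/d[2]
def proj(f,W,p):
    c=np.linalg.inv(W)@np.append(p,1);return f["cx"]+f["fx"]*c[0]/-c[2],f["cy"]-f["fy"]*c[1]/-c[2]
def find(f,W,n):
    r=place_of(f,n)
    return [(round(q["p"],2),(W@np.append(q["point"],1))[:3].round(4)) for q in r[:2]]
def save(f,name): cv2.imwrite("pics/"+name,cv2.cvtColor(f["image"],cv2.COLOR_RGB2BGR))
E
python3 - <<'E'
from h import *
o=obs();print(o["clock"],np.round(o["tcp_rot"],3),o["tcp_pos"],o["width"])
for c in ("scene","top"):
    f,W=cam(c);save(f,c+".png");print(c,{k:f[k] for k in f if k not in("image",)})
    for n in "vial pot dropper tweezers needle specimen_rack bottle_block instrument_rest kept_vial petri".split(): print(n,find(f,W,n))
E
```

```text
0.0 [[ 0.937  0.348 -0.001]
 [ 0.348 -0.937  0.002]
 [-0.    -0.002 -1.   ]] [ 0.23489178 -0.63216378  0.23030794] 0.08538858864555066
scene {'fx': 400.736124484938, 'fy': 400.736124484938, 'cx': 252.52702935757952, 'cy': 195.26028643499188, 'world_from_camera': array([[-5.29768170e-01,  4.52528677e-01, -7.17330805e-01,
        -2.99837522e-01],
       [-8.48142264e-01, -2.83278983e-01,  4.47669206e-01,
         5.89336332e-01],
       [-6.21587805e-04,  8.45559468e-01,  5.33880885e-01,
         6.79384659e-01],
       [ 0.00000000e+00,  0.00000000e+00,  0.00000000e+00,
         1.00000000e+00]]), 'shot': 1}
vial [(0.69, array([6.766e-01, 1.258e-01, 3.000e-04]))]
pot [(0.68, array([ 0.526 ,  0.3538, -0.0013]))]
dropper []
tweezers [(0.42, array([0.4664, 0.201 , 0.0041]))]
needle [(0.38, array([ 0.5491,  0.2062, -0.0023]))]
specimen_rack [(0.83, array([ 0.4539,  0.0015, -0.0043]))]
bottle_block [(0.73, array([ 0.414 , -0.2323,  0.0037]))]
instrument_rest [(0.61, array([ 6.386e-01, -1.234e-01,  6.000e-04]))]
kept_vial []
petri [(0.86, array([5.767e-01, 7.900e-02, 4.000e-04]))]
top {'fx
[... 347 characters left out ...]
 ,  1.        ]]), 'shot': 2}
vial [(0.47, array([0.6779, 0.1197, 0.0057]))]
pot []
dropper [(0.68, array([0.6572, 0.2596, 0.0034]))]
tweezers [(0.52, array([0.4699, 0.1957, 0.0025])), (0.39, array([0.5265, 0.3489, 0.001 ]))]
needle [(0.7, array([4.513e-01, 4.000e-04, 2.900e-03])), (0.55, array([ 0.5496,  0.2054, -0.0028]))]
specimen_rack [(0.76, array([ 0.4552, -0.0005,  0.002 ]))]
bottle_block [(0.6, array([ 4.184e-01, -2.315e-01,  3.000e-04]))]
instrument_rest [(0.83, array([ 0.6349, -0.1313,  0.0007])), (0.28, array([ 0.5763,  0.0806, -0.0017]))]
kept_vial [(0.65, array([0.464 , 0.0683, 0.0026]))]
petri [(0.66, array([ 0.5749,  0.0833, -0.0015])), (0.22, array([0.6762, 0.1185, 0.001 ]))]
```

View pics/top.png

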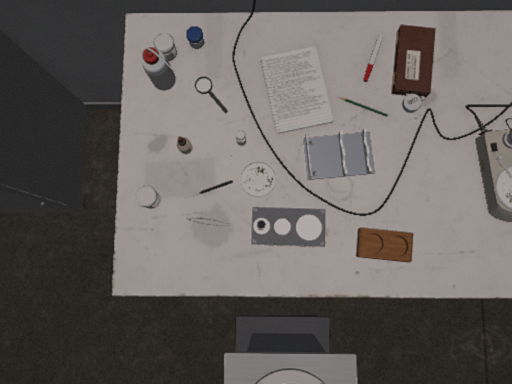

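View pics/scene.png

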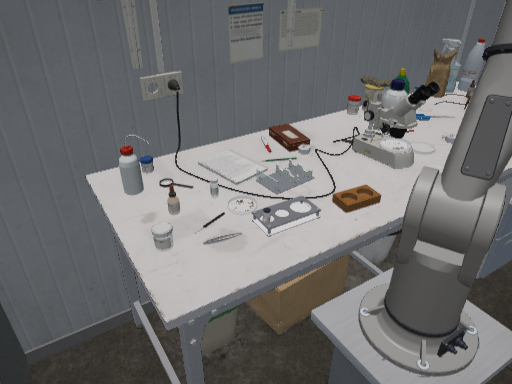

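Run:
```python
from h import *
im=cv2.imread("pics/top.png")[120:270,130:420]
cv2.imwrite("pics/zoom.png",cv2.resize(im,None,fx=2.75,fy=2.75,interpolation=cv2.INTER_CUBIC))
f,W=cam("top")
for n in ("needle","tweezers","instrument_rest","bottle_block","specimen_rack"):
    for q in silhouettes(f,n)[:2]:
        c=np.argwhere(q["region"])[:,::-1].astype(np.float32);print(n,round(q["p"],2),len(c),cv2.minAreaRect(c))
for p in ([.55,.205,0],[.455,0,0],[.635,-.13,0]): print(p,proj(f,W,p))
```

```text
needle 0.49 47 ((214.1567840576172, 187.53759765625), (3.439999580383301, 29.67999839782715), 73.73979187011719)
tweezers 0.73 2794 ((337.6366882324219, 154.5611114501953), (44.67580032348633, 67.23622131347656), 83.11827850341797)
instrument_rest 0.92 2925 ((337.9858703613281, 153.86354064941406), (46.098819732666016, 67.77623748779297), 84.0938491821289)
specimen_rack 0.97 2719 ((287.78564453125, 226.28781127929688), (73.49762725830078, 37.98357391357422), 1.6846843957901)
[0.55, 0.205, 0] (np.float64(207.89215088860414), np.float64(189.77050602962174))
[0.455, 0, 0] (np.float64(288.5371167298285), np.float64(227.27704424361187))
[0.635, -0.13, 0] (np.float64(339.13279495515394), np.float64(157.25736564211746))
```

View pics/zoom.png

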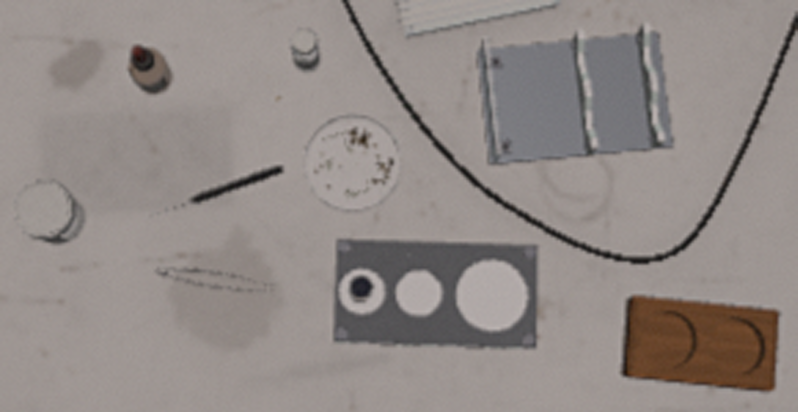

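Top and scene views show the needle point and the rest's guard both towards world +y; kept vial at the +y end of the rack. Heading over the loose items with a turn to yaw 90°.

Call:
send_rows:
  rows:
    - [-1,0,0,0,0,0,-1]
    - [-1,0,0,0,0,0,-1]
    - [-1,0,0,0,0,0,-1]
    - [-1,0,0,0,0,0,-1]
    - [-1,0,0,0,0,0,-1]

```text
clock: 2.02
tcp_pos: [0.2351, -0.6328, 0.2313]
tcp_rot: [[0.33, 0.944, -0.0], [0.944, -0.33, -0.0], [-0.0, -0.0, -1.0]]
wrist_force: [-0.2, 0.2, -0.3]
width: 0.0854
finger_force: 0.0
```

Call:
send_rows:
  rows:
    - [-1,0,0,0,0,0,-1]
    - [-1,0,0,0,0,0,-1]
    - [-1,1,0.4,0,0,0,0]
    - [-1,1,0.4,0,0,0,0]
    - [-1,1,0.4,0,0,0,0]

```text
clock: 2.65
tcp_pos: [0.2827, -0.5113, 0.2314]
tcp_rot: [[-0.006, 1.0, 0.0], [1.0, 0.006, -0.0], [-0.0, 0.0, -1.0]]
wrist_force: [0.6, -0.4, -0.4]
width: 0.0852
finger_force: 0.0
```

Call:
send_rows:
  rows:
    - [-1,1,0.4,0,0,0,0]
    - [-1,1,0.4,0,0,0,0]
    - [-1,1,0.4,0,0,0,0]
    - [-1,1,0.4,0,0,0,0]
    - [-1,1,0.4,0,0,0,0]

```text
clock: 3.28
tcp_pos: [0.3614, -0.3107, 0.2316]
tcp_rot: [[-0.007, 1.0, 0.0], [1.0, 0.007, -0.001], [-0.001, 0.0, -1.0]]
wrist_force: [0.9, -0.4, -0.0]
width: 0.0857
finger_force: 0.0
```

Call:
send_rows:
  rows:
    - [-1,1,0.4,0,0,0,0]
    - [-1,1,0.4,0,0,0,0]
    - [-1,1,0.4,0,0,0,0]
    - [-1,1,0.4,0,0,0,0]
    - [-1,1,0.4,0,0,0,0]

```text
clock: 3.9
tcp_pos: [0.4401, -0.1102, 0.2316]
tcp_rot: [[-0.006, 1.0, 0.001], [1.0, 0.006, -0.001], [-0.001, 0.001, -1.0]]
wrist_force: [0.5, 0.1, 1.2]
width: 0.0852
finger_force: 0.0
```

```bash
cat >> h.py <<'E'
def pose(o):
    R=np.array(o["tcp_rot"]);return np.round(np.append(o["tcp_pos"],np.degrees(np.arctan2(R[1,0],R[0,0]))),4)
E
python3 - <<'E'
from h import *
o=obs();print(o["clock"],pose(o),np.round(o["joints"]))
f,W=cam("wrist");save(f,"w1.png");print(np.round(f["T_tool_cam"],3),f["fx"])
for n in "specimen_rack instrument_rest kept_vial bottle_block".split(): print(n,find(f,W,n))
E
```

```text
3.9 [ 0.4401 -0.1102  0.2316 90.3671] [ 37.   9. -34. 116.   6.  56.   1.]
[[-0.     0.961  0.276  0.069]
 [ 1.     0.     0.     0.001]
 [ 0.     0.276 -0.961 -0.144]
 [ 0.     0.     0.     1.   ]] 327.70187697369255
specimen_rack [(0.87, array([ 0.4568, -0.0007, -0.0026]))]
instrument_rest [(0.71, array([ 0.6417, -0.1284, -0.0009]))]
kept_vial []
bottle_block [(0.93, array([ 0.4144, -0.2344,  0.0023])), (0.39, array([ 6.397e-01, -1.308e-01,  5.000e-04]))]
```

View pics/w1.png

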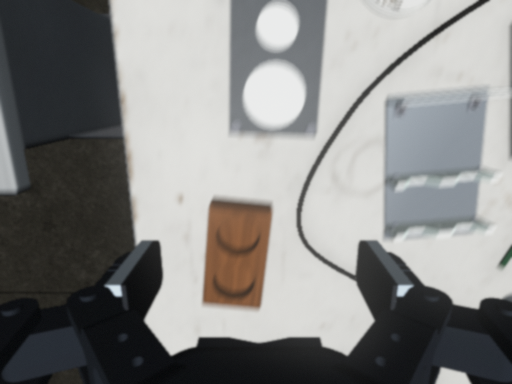

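Run:
```python
from h import *
o=obs();f=imaging.grab_frame("wrist")
T=np.eye(4);T[:3,:3]=o["tcp_rot"];T[:3,3]=o["tcp_pos"];W=T@f["T_tool_cam"]
P=lambda n,u,v,z:print(n,ray(f,W,u,v,z)[:2].round(4))
P("L",274,95,.028);P("S",277,26,.028);P("r1",230,133,.028);P("r2",316,136,.028)
for q in((210,203),(271,207),(260,307),(204,302)):P("blk",*q,.03)
for q in((387,100),(485,88),(476,218),(386,235)):P("rest",*q,.006)
for q in((388,183),(498,177),(394,237),(490,228)):P("rail",*q,.038)
import json
g=lambda n,a,b:None
for n in ("specimen_rack","instrument_rest","bottle_block"):
    for q in silhouettes(f,n)[:1]:
        c=np.argwhere(q["region"])[:,::-1].astype(np.float32);print(n,round(q["p"],2),cv2.minAreaRect(c))
# top image zoom
f,W=cam("top")
Z=lambda n,a,b,z:print("top",n,ray(f,W,130+a/2.75,120+b/2.75,z)[:2].round(4))
for q in((336,239),(537,245),(536,348),(334,341),(419,293),(492,295)):Z("rack",*q,.028)
for q in((632,297),(778,311),(773,389),(628,376)):Z("blk",*q,.03)
for q in((487,43),(647,30),(672,146),(492,163)):Z("rest",*q,.006)
for q in((577,33),(593,150),(645,28),(662,144)):Z("rail",*q,.038)
for q in((282,169),(193,201),(150,215)):Z("needle",*q,.005)
for q in((158,270),(272,289)):Z("tw",*q,.004)
Z("vialcap",305,37,.061);Z("potlid",45,210,.062);Z("bulb",139,53,.094)
```

```text
L [ 0.4554 -0.0453]
S [0.4571 0.0188]
r1 [ 0.4099 -0.084 ]
r2 [ 0.5005 -0.0866]
blk [ 0.3864 -0.1612]
blk [ 0.4543 -0.1655]
blk [ 0.4429 -0.2952]
blk [ 0.3746 -0.2886]
rest [ 0.5794 -0.0499]
rest [ 0.6836 -0.0368]
rest [ 0.7023 -0.1864]
rest [ 0.5965 -0.2093]
rail [ 0.5782 -0.1348]
rail [ 0.694  -0.1274]
rail [ 0.5921 -0.1973]
rail [ 0.6973 -0.1858]
specimen_rack 0.64 ((276.8237609863281, 68.7176513671875), (98.53791046142578, 138.76100158691406), 0.7638984322547913)
bottle_block 0.62 ((235.2757568359375, 255.1732177734375), (63.89177703857422, 107.44111633300781), 5.572197437286377)
top rack [0.5027 0.0907]
top rack [ 0.4978 -0.0892]
top rack [ 0.4061 -0.0869]
top rack [0.4114 0.0918]
top rack [0.4544 0.0163]
top rack [ 0.4528 -0.0486]
top blk [ 0.4514 -0.1722]
top blk [ 0.4395 -0.3001]
top blk [ 0.3712 -0.2928]
top blk [ 0.3819 -0.1669]
top rest [ 0.6904 -0.0482]
top rest [ 0.7028 -0.1972]
top rest [ 0.5926 -0.217 ]
top rest [ 0.5765 -0.0517]
top rail [ 0.6905 -0.1271]
top rail [ 0.5824 -0.1393]
top rail [ 0.6951 -0.1886]
top rail [ 0.5879 -0.2009]
top needle [0.5707 0.1419]
top needle [0.5406 0.2238]
top needle [0.5274 0.2632]
top tw [0.4766 0.2546]
top tw [0.4596 0.1496]
top vialcap [0.6802 0.1186]
top potlid [0.5233 0.3455]
top bulb [0.6564 0.2606]
```

Call:
send_rows:
  rows:
    - [-1,0.97,0.1,0.34,0,0,0]
    - [-1,0.97,0.1,0.34,0,0,0]
    - [-1,0.97,0.1,0.34,0,0,0]
    - [-1,0.97,0.1,0.34,0,0,0]
    - [-1,0.97,0.1,0.34,0,0,0]

```text
clock: 5.03
tcp_pos: [0.4586, 0.0832, 0.1629]
tcp_rot: [[-0.005, 1.0, 0.0], [1.0, 0.005, -0.0], [-0.0, 0.0, -1.0]]
wrist_force: [0.5, -0.7, -0.4]
width: 0.0853
finger_force: 0.0
```

Call:
send_rows:
  rows:
    - [-1,0.97,0.1,0.34,0,0,0]
    - [-1,0.97,0.1,0.34,0,0,0]
    - [-1,0.97,0.1,0.34,0,0,0]
    - [-1,0,0,0,0,0,0.96]
    - [-1,0,0,0,0,0,0]

```text
clock: 5.65
tcp_pos: [0.4696, 0.199, 0.1222]
tcp_rot: [[0.159, 0.987, -0.0], [0.987, -0.159, -0.001], [-0.001, -0.0, -1.0]]
wrist_force: [1.1, 0.9, -0.5]
width: 0.0856
finger_force: 0.0
```

Run:
```python
from h import *
o=obs();print(o["clock"],pose(o))
f,W=cam("wrist");save(f,"w2.png")
for n in "tweezers needle".split(): print(n,find(f,W,n))
for n in ("tweezers","needle"):
    for q in silhouettes(f,n)[:2]:
        c=np.argwhere(q["region"])[:,::-1].astype(np.float32);print(n,round(q["p"],2),len(c),cv2.boxPoints(cv2.minAreaRect(c)).round().tolist())
        print([ray(f,W,*p,.004)[:2].round(4) for p in cv2.boxPoints(cv2.minAreaRect(c))])
```

```text
5.65 [ 0.4696  0.199   0.1222 80.853 ]
tweezers [(0.74, array([ 0.4713,  0.1988, -0.0015]))]
needle [(0.72, array([0.5552, 0.2021, 0.0007]))]
tweezers 0.65 321 [[248.0, 106.0], [265.0, 106.0], [265.0, 223.0], [248.0, 223.0]]
[array([0.472 , 0.2585]), array([0.485 , 0.2564]), array([0.47  , 0.1599]), array([0.4556, 0.1623])]
needle 0.84 1170 [[329.0, 116.0], [340.0, 111.0], [394.0, 223.0], [383.0, 229.0]]
[array([0.5331, 0.2405]), array([0.5419, 0.2432]), array([0.5789, 0.1421]), array([0.5694, 0.1387])]
needle 0.19 1703 [[473.0, 26.0], [511.0, 26.0], [511.0, 81.0], [473.0, 81.0]]
[array([0.6433, 0.2881]), array([0.6706, 0.2837]), array([0.6726, 0.2448]), array([0.6441, 0.2494])]
```

View pics/w2.png

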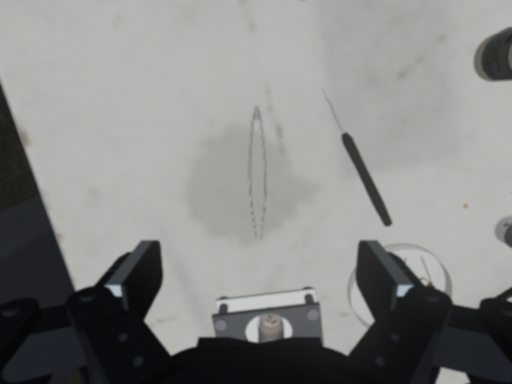

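Call:
send_rows:
  rows:
    - [-0.2,0.1,0,0.75,0,0,0]
    - [-0.2,0,0,0.75,0,0,0]
    - [-0.2,0,0,0.75,0,0,0]
    - [-0.2,0,0,0.74,0,0,0]
    - [-0.2,0,0,0,0,0,0]
  squeeze: 40

```text
clock: 6.52
tcp_pos: [0.4689, 0.2021, 0.0015]
tcp_rot: [[0.16, 0.987, -0.004], [0.987, -0.16, -0.002], [-0.002, -0.003, -1.0]]
wrist_force: [0.2, -0.9, -0.3]
width: 0.0514
finger_force: 0.0
```

Call:
send_rows:
  rows:
    - [1,0,0,0,0,0,0]
    - [1,0,0,0,0,0,0]
    - [1,0,0,0,0,0,0]
    - [1,0,0,0,0,0,0]
    - [1,0,0,0,0,0,0]

```text
clock: 7.15
tcp_pos: [0.4711, 0.2035, 0.0041]
tcp_rot: [[0.16, 0.987, 0.002], [0.987, -0.16, 0.0], [0.001, 0.002, -1.0]]
wrist_force: [-0.7, -1.0, 7.2]
width: 0.0117
finger_force: 39.4
```

Call:
send_rows:
  rows:
    - [1,0,0,0,0,0,0]
    - [1,0,0,0,0,0,0]
    - [1,0,0,-0.5,0,0,0]
    - [1,0,0,-0.5,0,0,0]
    - [1,0,0,0,0,0,0]

```text
clock: 7.78
tcp_pos: [0.4713, 0.2037, 0.0443]
tcp_rot: [[0.16, 0.987, 0.003], [0.987, -0.16, 0.001], [0.002, 0.003, -1.0]]
wrist_force: [-0.3, 1.0, -0.8]
width: 0.0119
finger_force: 39.2
```

Call:
send_rows:
  rows:
    - [1,0,0,-1,0,0,-1]
    - [1,0,0,-1,0,0,-0.56]
    - [1,-0.96,0.39,-0.3,0,0,0]
    - [1,-0.96,0.39,0,0,0,0]
    - [1,-0.96,0.39,0,0,0,0]

```text
clock: 8.4
tcp_pos: [0.5299, 0.0925, 0.1345]
tcp_rot: [[-0.111, 0.994, -0.0], [0.994, 0.111, -0.0], [-0.0, -0.0, -1.0]]
wrist_force: [-0.4, 0.4, -0.3]
width: 0.0118
finger_force: 39.2
```

Call:
send_rows:
  rows:
    - [1,-0.96,0.39,0,0,0,0]
    - [1,-0.96,0.39,0,0,0,0]
    - [1,-0.96,0.39,0,0,0,0]
    - [1,-0.96,0.39,0,0,0,0]
    - [1,-0.96,0.39,0,0,0,0]

```text
clock: 9.02
tcp_pos: [0.6285, -0.0896, 0.1338]
tcp_rot: [[-0.111, 0.994, -0.001], [0.994, 0.111, -0.0], [0.0, -0.001, -1.0]]
wrist_force: [0.1, 0.8, 0.5]
width: 0.012
finger_force: 39.2
```

Call:
send_rows:
  rows:
    - [1,-0.96,0.39,0,0,0,0]
    - [1,-0.96,0.39,0,0,0,0]
    - [1,0,0,0,0,0,0]
    - [1,0,0,0,0,0,0]
    - [1,0,0,0,0,0,0]

```text
clock: 9.65
tcp_pos: [0.6675, -0.1593, 0.1346]
tcp_rot: [[-0.113, 0.994, -0.001], [0.994, 0.113, 0.001], [0.001, -0.001, -1.0]]
wrist_force: [-0.5, -0.2, -0.2]
width: 0.0119
finger_force: 39.2
```

Run:
```python
from h import *
o=obs();print(o["clock"],pose(o))
f,W=cam("wrist");save(f,"w3.png")
for n in "tweezers instrument_rest".split(): print(n,find(f,W,n))
for p in ([.668,-.1605,.026],[.614,-.1665,.026]): print(proj(f,W,p))
```

```text
9.65 [ 0.6675 -0.1593  0.1346 96.5094]
tweezers [(0.72, array([ 0.6673, -0.1634,  0.1274]))]
instrument_rest [(0.81, array([ 6.411e-01, -1.258e-01,  6.000e-04]))]
(np.float64(258.2298829397356), np.float64(183.93048520741254))
(np.float64(190.23083112498216), np.float64(183.74115944830595))
```

View pics/w3.png

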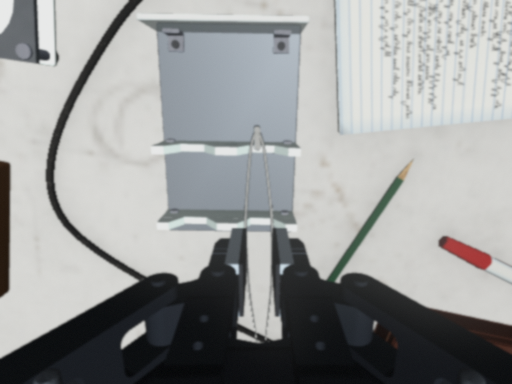

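Call:
send_rows:
  rows:
    - [1,-0.05,0.09,0.8,0,0,0]
    - [1,0,0,0.8,0,0,0]
    - [1,0,0,0.6,0,0,0]
    - [1,0,0,0.36,0,0,0]
    - [1,0,0,0,0,0,0]

```text
clock: 10.42
tcp_pos: [0.6715, -0.1624, 0.0319]
tcp_rot: [[-0.111, 0.994, -0.001], [0.994, 0.111, 0.0], [0.0, -0.001, -1.0]]
wrist_force: [0.3, 0.4, 0.1]
width: 0.0119
finger_force: 39.2
```

Call:
send_rows:
  rows:
    - [1,0,0,0.03,0,0,0]
    - [0.5,0,0,0,0,0,0]
    - [0.5,0,0,0,0,0,0]
    - [0.5,0,0,0,0,0,0]
    - [0.5,0,0,0,0,0,0]

```text
clock: 11.05
tcp_pos: [0.6718, -0.1627, 0.0314]
tcp_rot: [[-0.111, 0.994, 0.0], [0.994, 0.111, -0.0], [-0.0, 0.0, -1.0]]
wrist_force: [-0.7, -0.5, -0.2]
width: 0.0214
finger_force: 0.0
```

Call:
send_rows:
  rows:
    - [0.5,0,0,-0.6,0,0,0]
    - [0.5,0,0,-0.9,0,0,0]
    - [0.5,0,0,-0.9,0,0,0]
    - [0.5,0,0,0,0,0,0]
    - [0.5,0,0,0,0,0,0]

```text
clock: 11.68
tcp_pos: [0.6717, -0.1628, 0.1282]
tcp_rot: [[-0.111, 0.994, 0.001], [0.994, 0.111, -0.0], [-0.001, 0.001, -1.0]]
wrist_force: [-1.4, -0.1, -0.2]
width: 0.0211
finger_force: 0.0
```

Run:
```python
from h import *
o=obs();print(o["clock"],pose(o))
f,W=cam("wrist");save(f,"w4.png")
for n in "tweezers instrument_rest".split(): print(n,find(f,W,n))
```

```text
11.675 [ 0.6717 -0.1628  0.1282 96.3828]
tweezers []
instrument_rest [(0.91, array([ 0.643 , -0.1244,  0.0011]))]
```

View pics/w4.png

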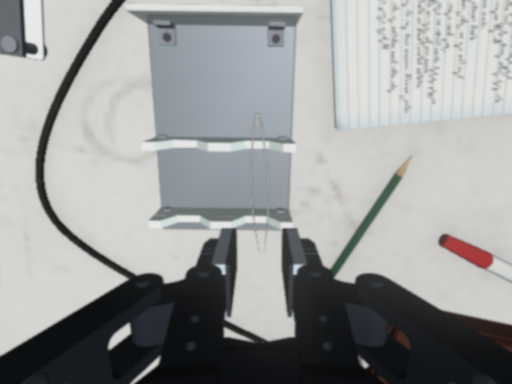

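Call:
send_rows:
  rows:
    - [-0.2,0,0,0,0,0,-0.66]
    - [-0.2,0,0,0,0,0,-0.67]
    - [-0.2,0.9,0.03,0,0,0,0]
    - [-0.2,0.9,0.03,0,0,0,0]
    - [-0.2,0.9,0.03,0,0,0,0]

```text
clock: 12.45
tcp_pos: [0.6378, -0.0587, 0.1264]
tcp_rot: [[-0.337, 0.942, -0.002], [0.942, 0.337, 0.0], [0.001, -0.001, -1.0]]
wrist_force: [0.6, 0.4, -0.4]
width: 0.0513
finger_force: 0.0
```

Call:
send_rows:
  rows:
    - [-0.2,0.9,0.03,0,0,0,0]
    - [-0.2,0.9,0.03,0,0,0,0]
    - [-0.2,0.9,0.03,0,0,0,0]
    - [-0.2,0.9,0.03,0,0,0,0]
    - [-0.2,0.9,0.03,0,0,0,0]

```text
clock: 13.08
tcp_pos: [0.5829, 0.1127, 0.1266]
tcp_rot: [[-0.337, 0.942, -0.001], [0.942, 0.337, -0.0], [0.0, -0.001, -1.0]]
wrist_force: [-0.1, -0.0, 1.2]
width: 0.0512
finger_force: 0.0
```

Call:
send_rows:
  rows:
    - [-0.2,0.9,0.03,0,0,0,0]
    - [-0.2,0.95,0.03,0,0,0,0]
    - [-0.2,0,0,0.8,0,0,0]
    - [-0.2,0,0,0.8,0,0,0]
    - [-0.2,0,0,0,0,0,0]

```text
clock: 13.7
tcp_pos: [0.5589, 0.1812, 0.0606]
tcp_rot: [[-0.337, 0.941, -0.006], [0.941, 0.337, -0.002], [0.0, -0.006, -1.0]]
wrist_force: [0.3, -0.1, 0.2]
width: 0.0511
finger_force: 0.0
```

Run:
```python
from h import *
o=obs();print(o["clock"],pose(o))
f,W=cam("wrist");save(f,"w5.png")
print(find(f,W,"needle"))
for q in silhouettes(f,"needle")[:1]:
        c=np.argwhere(q["region"])[:,::-1].astype(np.float32);b=cv2.boxPoints(cv2.minAreaRect(c));print(round(q["p"],2),len(c),b.round().tolist())
        print([ray(f,W,*p,.004)[:2].round(4) for p in b], proj(f,W,[*o["tcp_pos"][:2],.004]))
```

```text
13.7 [5.589000e-01 1.812000e-01 6.060000e-02 1.097107e+02]
[(0.95, array([5.543e-01, 2.055e-01, 1.000e-04]))]
0.9 1704 [[253.0, 61.0], [266.0, 61.0], [266.0, 263.0], [253.0, 263.0]]
[array([0.5269, 0.2611]), array([0.5339, 0.2636]), array([0.5781, 0.1425]), array([0.5698, 0.1395])] (np.float64(258.55685586785256), np.float64(203.19635398144152))
```

Call:
send_rows:
  rows:
    - [-0.2,0,0,0.7,0,0,0]
    - [-0.2,0,0,0.7,0,0,0]
    - [-0.2,0,0,0,0,0,0]
    - [1,0,0,0,0,0,0]
    - [1,0,0,0,0,0,0]

```text
clock: 14.48
tcp_pos: [0.5622, 0.1827, 0.0089]
tcp_rot: [[-0.337, 0.942, 0.002], [0.942, 0.337, 0.001], [0.0, 0.003, -1.0]]
wrist_force: [0.1, -0.2, 0.9]
width: 0.0156
finger_force: 0.0
```

Call:
send_rows:
  rows:
    - [1,0,0,0,0,0,0]
    - [1,0,0,0,0,0,0]
    - [1,0,0,0,0,0,0]
    - [1,0,0,0,0,0,0]
    - [1,0,0,0,0,0,0]

```text
clock: 15.1
tcp_pos: [0.5616, 0.1824, 0.0078]
tcp_rot: [[-0.337, 0.942, 0.001], [0.942, 0.337, 0.0], [-0.0, 0.001, -1.0]]
wrist_force: [-0.5, -0.6, 5.8]
width: 0.0002
finger_force: 2.9
```

Call:
send_rows:
  rows:
    - [0.2,0,0,-0.3,0,0,0]
    - [0.2,0,0,-0.3,0,0,0]
    - [0.2,0,0,0,0,0,0]
    - [0.2,0,0,0,0,0,0]
    - [0.2,0,0,0,0,0,0]

```text
clock: 15.72
tcp_pos: [0.5608, 0.1821, 0.0309]
tcp_rot: [[-0.337, 0.942, -0.001], [0.942, 0.337, -0.0], [-0.0, -0.001, -1.0]]
wrist_force: [0.2, 0.5, 0.7]
width: 0.0342
finger_force: 0.0
```

Run:
```python
from h import *
o=obs();print(o["clock"],pose(o),o["width"])
f,W=cam("wrist");save(f,"w6.png")
for q in silhouettes(f,"needle")[:1]:
        c=np.argwhere(q["region"])[:,::-1].astype(np.float32);b=cv2.boxPoints(cv2.minAreaRect(c));print(round(q["p"],2),len(c),b.round().tolist())
        print([ray(f,W,*p,.004)[:2].round(4) for p in b], proj(f,W,[*o["tcp_pos"][:2],.004]))
```

```text
15.725 [5.608000e-01 1.821000e-01 3.090000e-02 1.096869e+02] 0.03424391025267296
0.7 2517 [[245.0, 55.0], [262.0, 55.0], [265.0, 288.0], [247.0, 288.0]]
[array([0.526 , 0.2609]), array([0.5337, 0.2638]), array([0.579 , 0.1429]), array([0.5695, 0.1393])] (np.float64(257.84643888279663), np.float64(220.34388723821178))
```

View pics/w6.png

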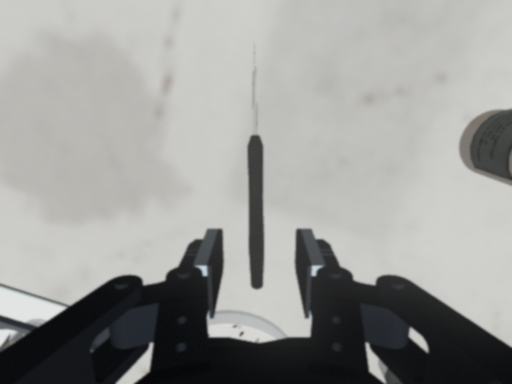

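Call:
send_rows:
  rows:
    - [0.2,0,0,0.35,0,0,0]
    - [0.2,0,0,0.35,0,0,0]
    - [0.2,0,0,0,0,0,0]
    - [0.2,0,0,0,0,0,0]
    - [1,0,0,0,0,0,0]

```text
clock: 16.45
tcp_pos: [0.5614, 0.1824, 0.0037]
tcp_rot: [[-0.337, 0.942, 0.001], [0.942, 0.337, 0.0], [0.0, 0.001, -1.0]]
wrist_force: [1.3, -0.7, 0.9]
width: 0.0169
finger_force: 0.0
```

Call:
send_rows:
  rows:
    - [1,0,0,0,0,0,0]
    - [1,0,0,0,0,0,0]
    - [1,0,0,0,0,0,0]
    - [1,0,0,0,0,0,0]
    - [1,0,0,0,0,0,0]

```text
clock: 17.08
tcp_pos: [0.5613, 0.1823, 0.0037]
tcp_rot: [[-0.337, 0.942, 0.001], [0.942, 0.337, 0.0], [-0.0, 0.001, -1.0]]
wrist_force: [-1.3, -0.8, 5.4]
width: 0.0061
finger_force: 39.9
```

Call:
send_rows:
  rows:
    - [1,0,0,-0.4,0,0,0]
    - [1,0,0,-0.6,0,0,0]
    - [1,0,0,-0.9,0,0,0]
    - [1,0,0,-0.9,0,0,0]
    - [1,0,0,0,0,0,0]

```text
clock: 17.7
tcp_pos: [0.563, 0.1833, 0.119]
tcp_rot: [[-0.337, 0.942, 0.006], [0.942, 0.337, 0.002], [-0.0, 0.006, -1.0]]
wrist_force: [-0.8, -0.4, -0.9]
width: 0.0052
finger_force: 38.0
```

Run:
```python
from h import *
o=obs();print(o["clock"],pose(o),o["width"])
f,W=cam("wrist");save(f,"w7.png")
print(find(f,W,"needle"))
```

```text
17.7 [  0.563    0.1833   0.119  109.6773] 0.0052404378790778874
[(0.9, array([0.5562, 0.2059, 0.1172])), (0.42, array([ 0.6832,  0.1223, -0.0018]))]
```

View pics/w7.png

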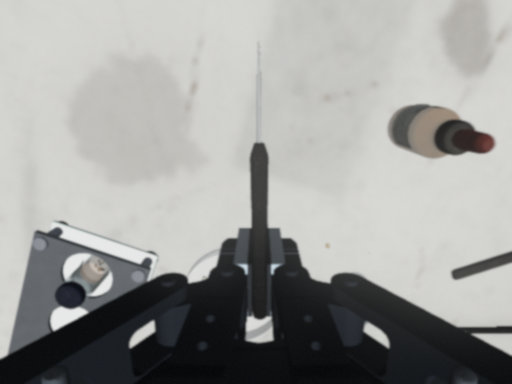

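Call:
send_rows:
  rows:
    - [1,0,0,0,0,0,0.66]
    - [1,0,0,0,0,0,0.67]
    - [1,-0.88,0.04,0,0,0,0]
    - [1,-0.88,0.04,0,0,0,0]
    - [1,-0.88,0.04,0,0,0,0]

```text
clock: 18.42
tcp_pos: [0.5767, 0.0765, 0.114]
tcp_rot: [[-0.112, 0.994, -0.002], [0.994, 0.112, -0.0], [-0.0, -0.002, -1.0]]
wrist_force: [0.3, -0.6, 0.2]
width: 0.0055
finger_force: 38.0
```

Call:
send_rows:
  rows:
    - [1,-0.88,0.04,0,0,0,0]
    - [1,-0.88,0.04,0,0,0,0]
    - [1,-0.88,0.04,0,0,0,0]
    - [1,-0.88,0.04,0,0,0,0]
    - [1,-0.88,0.04,0,0,0,0]

```text
clock: 19.05
tcp_pos: [0.6042, -0.0974, 0.1139]
tcp_rot: [[-0.111, 0.994, -0.003], [0.994, 0.111, 0.0], [0.001, -0.003, -1.0]]
wrist_force: [-0.5, -0.6, 0.6]
width: 0.0055
finger_force: 38.0
```

Call:
send_rows:
  rows:
    - [1,-0.88,0.04,0,0,0,0]
    - [1,-0.92,0.04,0,0,0,0]
    - [1,0,0,0.8,0,0,0]
    - [1,0,0,0.3,0,0,0]
    - [1,0,0,0,0,0,0]

```text
clock: 19.68
tcp_pos: [0.6151, -0.1663, 0.0698]
tcp_rot: [[-0.113, 0.994, -0.003], [0.994, 0.113, 0.001], [0.002, -0.003, -1.0]]
wrist_force: [0.3, -0.1, 0.3]
width: 0.0057
finger_force: 38.0
```

Position matches the notch; lower the last 40 mm and release.

Call:
send_rows:
  rows:
    - [1,0,0.02,0.5,0,0,0]
    - [1,0,0,0.4,0,0,0]
    - [1,0,0,0.08,0,0,0]
    - [1,0,0,0,0,0,0]
    - [0.5,0,0,0,0,0,0]

```text
clock: 20.3
tcp_pos: [0.6176, -0.1673, 0.0327]
tcp_rot: [[-0.111, 0.994, 0.001], [0.994, 0.111, -0.0], [-0.0, 0.001, -1.0]]
wrist_force: [0.3, -0.0, -0.3]
width: 0.021
finger_force: 0.0
```

Call:
send_rows:
  rows:
    - [0.5,0,0,0,0,0,0]
    - [0.5,0,0,0,0,0,0]
    - [0.5,0,0,-0.5,0,0,0]
    - [0.5,0,0,-1,0,0,0]
    - [0.5,0,0,-1,0,0,0]

```text
clock: 20.92
tcp_pos: [0.6173, -0.1672, 0.1346]
tcp_rot: [[-0.111, 0.994, 0.001], [0.994, 0.111, 0.0], [-0.0, 0.001, -1.0]]
wrist_force: [0.2, -0.2, 0.6]
width: 0.0211
finger_force: 0.0
```

Run:
```python
from h import *
o=obs();print(o["clock"],pose(o),o["width"])
f,W=cam("wrist");save(f,"w8.png")
for n in ("needle","tweezers","vial","dropper","pot"):print(n,find(f,W,n))
f,W=cam("top")
for n in ("vial","dropper","pot"):
  print(n,find(f,W,n))
  for q in silhouettes(f,n)[:1]:
    c=np.argwhere(q["region"])[:,::-1];print(q["p"],len(c),c.mean(0),c.min(0),c.max(0))
f,W=cam("scene")
for n in ("vial","dropper","pot"):print(n,find(f,W,n))
```

```text
20.925 [ 0.6173 -0.1672  0.1346 96.3976] 0.02108804758239899
needle [(0.91, array([ 0.6152, -0.1451,  0.0246]))]
tweezers [(0.77, array([ 0.6746, -0.1652,  0.0234]))]
vial []
dropper []
pot []
vial [(0.62, array([6.762e-01, 1.208e-01, 2.000e-04]))]
0.48 119 [240.6302521  138.10084034] [236 131] [245 145]
dropper [(0.6, array([ 6.554e-01,  2.592e-01, -4.000e-04]))]
0.53 201 [183.80597015 144.55223881] [177 136] [191 153]
pot [(0.73, array([5.267e-01, 3.468e-01, 5.000e-04]))]
0.64 460 [147.3173913  196.68695652] [134 185] [160 208]
vial [(0.63, array([ 6.766e-01,  1.242e-01, -1.000e-04])), (0.19, array([ 0.636 , -0.1234,  0.0011]))]
dropper [(0.56, array([ 0.66  ,  0.2633, -0.0019]))]
pot [(0.87, array([ 0.5275,  0.3511, -0.0013])), (0.34, array([ 0.4132, -0.2325, -0.0014]))]
```

View pics/w8.png

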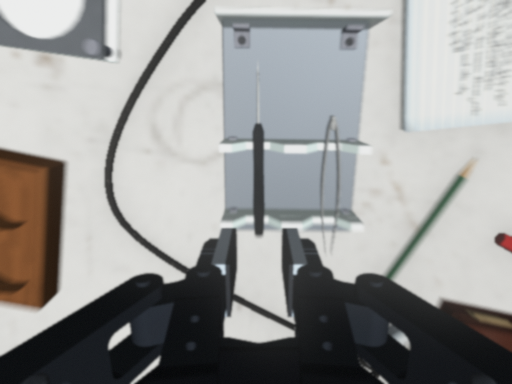

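Call:
send_rows:
  rows:
    - [-0.5,0,0,0,0,0,0.64]
    - [-0.5,0.9,0.19,0,0,0,0]
    - [-0.5,0.9,0.19,0,0,0,0]
    - [-0.5,0.9,0.19,0,0,0,0]
    - [-0.5,0.9,0.19,0,0,0,0]

```text
clock: 22.4
tcp_pos: [0.6478, -0.0222, 0.1321]
tcp_rot: [[0.0, 1.0, 0.0], [1.0, -0.0, -0.0], [-0.0, 0.0, -1.0]]
wrist_force: [0.2, -0.3, 0.9]
width: 0.0641
finger_force: 0.0
```

Call:
send_rows:
  rows:
    - [-0.5,0.9,0.19,0,0,0,0]
    - [-0.5,0.9,0.19,0,0,0,0]
    - [-0.5,0.9,0.19,0,0,0,0]
    - [-0.5,0.9,0.19,0,0,0,0]
    - [-0.5,0,0,0,0,0,0]

```text
clock: 23.02
tcp_pos: [0.6776, 0.1258, 0.1324]
tcp_rot: [[-0.006, 1.0, 0.0], [1.0, 0.006, 0.003], [0.003, 0.0, -1.0]]
wrist_force: [-0.9, 0.4, 0.0]
width: 0.0642
finger_force: 0.0
```

```bash
cat >> h.py <<'E'
def cyl(f,W,n,d,h,guess):
    """fit xy of an upright thing: match its silhouette bbox centre to the projected cylinder outline (d: dia at heights h)"""
    from scipy.optimize import least_squares
    qs=silhouettes(f,n)
    if not qs: return None
    c=np.argwhere(qs[0]["region"])[:,::-1]; m=c.min(0),c.max(0)+1
    t=np.linspace(0,2*np.pi,24)
    def r(p):
        P=np.array([proj(f,W,[p[0]+a/2*np.cos(k),p[1]+a/2*np.sin(k),z]) for a,z in zip(d,h) for k in t])
        return np.r_[P.min(0)-m[0],P.max(0)-m[1]]
    s=least_squares(r,guess,loss="soft_l1",f_scale=3);return round(qs[0]["p"],2),m,s.x.round(4),r(s.x).round(1)
E
python3 - <<'E'
from h import *
o=obs();print(o["clock"],pose(o),o["width"])
f,W=cam("wrist");save(f,"w9.png")
print(find(f,W,"vial"),cyl(f,W,"vial",(26,),(0,),(.677,.1215)) if 0 else cyl(f,W,"vial",(.026,.026,.024),(0,.052,.061),(.677,.1215)))
print(find(f,W,"dropper"))
E
```

```text
23.025 [ 0.6776  0.1258  0.1324 90.3157] 0.06419866066158053
[(0.92, array([6.813e-01, 1.175e-01, 2.000e-04])), (0.24, array([0.4598, 0.0698, 0.0077]))] (0.74, (array([242, 169]), array([277, 220])), array([0.6791, 0.12  ]), array([-0.5, -1.3,  0.5,  1.1]))
[]
```

View pics/w9.png

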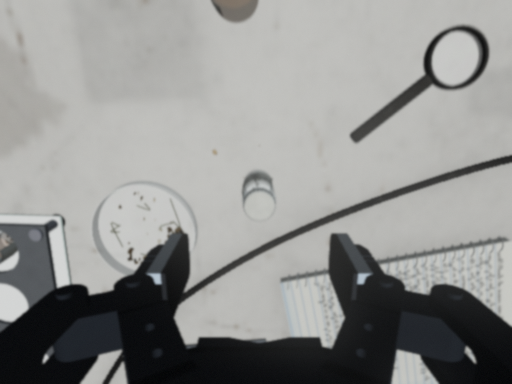

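Call:
send_rows:
  rows:
    - [-0.5,-0.02,0.03,0.7,0,0,0]
    - [-0.5,0,0,0.8,0,0,0]
    - [-0.5,0,0,0.8,0,0,0]
    - [-0.5,0,0,0.4,0,0,0]
    - [-0.5,0,0,0,0,0,0]

```text
clock: 23.85
tcp_pos: [0.6786, 0.1188, 0.0232]
tcp_rot: [[0.001, 1.0, -0.002], [1.0, -0.001, -0.001], [-0.001, -0.002, -1.0]]
wrist_force: [0.0, -0.1, 0.5]
width: 0.0641
finger_force: 0.0
```

Call:
send_rows:
  rows:
    - [1,0,0,0,0,0,0]
    - [1,0,0,0,0,0,0]
    - [1,0,0,0,0,0,0]
    - [1,0,0,0,0,0,0]
    - [1,0,0,0,0,0,0]

```text
clock: 24.48
tcp_pos: [0.68, 0.1201, 0.0256]
tcp_rot: [[0.0, 1.0, 0.002], [1.0, -0.0, 0.0], [0.0, 0.002, -1.0]]
wrist_force: [-1.0, -0.3, 7.4]
width: 0.0236
finger_force: 39.1
```

Call:
send_rows:
  rows:
    - [1,0,0,-0.3,0,0,0]
    - [1,0,0,-0.6,0,0,0]
    - [1,0,0,-0.8,0,0,0]
    - [1,0,0,-0.8,0,0,0]
    - [1,0,0,0,0,0,0]

```text
clock: 25.1
tcp_pos: [0.6815, 0.1209, 0.1291]
tcp_rot: [[0.0, 1.0, 0.007], [1.0, -0.0, 0.002], [0.002, 0.007, -1.0]]
wrist_force: [0.4, 0.3, -0.1]
width: 0.0235
finger_force: 39.3
```

Call:
send_rows:
  rows:
    - [1,-0.43,-0.93,0,0,0,0]
    - [1,-0.43,-0.93,0,0,0,0]
    - [1,-0.43,-0.93,0,0,0,0]
    - [1,-0.43,-0.93,0,0,0,0]
    - [1,-0.43,-0.93,0,0,0,0]

```text
clock: 25.72
tcp_pos: [0.4917, 0.0333, 0.1242]
tcp_rot: [[0.0, 1.0, -0.0], [1.0, -0.0, -0.0], [-0.0, -0.0, -1.0]]
wrist_force: [-0.4, 0.1, -0.7]
width: 0.0235
finger_force: 39.3
```

Call:
send_rows:
  rows:
    - [1,-0.43,-0.93,0,0,0,0]
    - [1,0,0,0,0,0,0]
    - [1,0,0,0.6,0,0,0]
    - [1,0,0,0.6,0,0,0]
    - [1,0,0,0,0,0,0]

```text
clock: 26.35
tcp_pos: [0.4554, 0.0171, 0.0751]
tcp_rot: [[-0.0, 1.0, -0.003], [1.0, 0.0, 0.0], [0.0, -0.003, -1.0]]
wrist_force: [0.2, 0.4, -0.1]
width: 0.0233
finger_force: 39.3
```

Run:
```python
from h import *
o=obs();print(o["clock"],pose(o),o["width"])
f,W=cam("wrist");save(f,"w10.png")
print(find(f,W,"vial"),find(f,W,"specimen_rack"),find(f,W,"kept_vial"))
```

```text
26.35 [4.55400e-01 1.71000e-02 7.51000e-02 9.00272e+01] 0.023250698333449834
[(0.55, array([0.4584, 0.0172, 0.0502]))] [(0.74, array([ 0.4578,  0.0037, -0.0021])), (0.19, array([0.459 , 0.0717, 0.0072]))] [(0.9, array([0.4609, 0.0728, 0.0065]))]
```

View pics/w10.png

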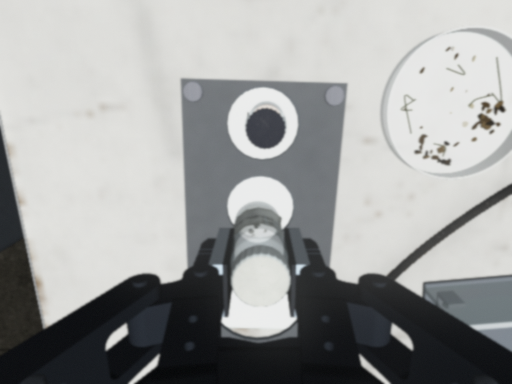

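Run:
```python
from h import *
f,W=cam("wrist")
print(ray(f,W,260,208,.028),ray(f,W,263,123,.028))
```

```text
[0.45886759 0.01684347 0.028     ] [0.46058038 0.06902377 0.028     ]
```

Call:
send_rows:
  rows:
    - [1,0,0.05,0.4,0,0,0]
    - [1,0,0,0.4,0,0,0]
    - [1,0,0,0.24,0,0,0]
    - [1,0,0,0,0,0,0]
    - [1,0,0,0,0,0,0]

```text
clock: 27.22
tcp_pos: [0.4581, 0.0169, 0.0345]
tcp_rot: [[0.0, 1.0, 0.0], [1.0, -0.0, 0.0], [0.0, 0.0, -1.0]]
wrist_force: [0.1, 0.2, -0.2]
width: 0.0234
finger_force: 39.3
```

Call:
send_rows:
  rows:
    - [1,0,0,0.05,0,0,0]
    - [0,0,0,0,0,0,0]
    - [0,0,0,0,0,0,0]
    - [0,0,0,0,0,0,0]
    - [0,0,0,-0.4,0,0,0]

```text
clock: 27.85
tcp_pos: [0.4571, 0.0167, 0.0484]
tcp_rot: [[-0.0, 1.0, -0.002], [1.0, 0.0, -0.0], [-0.0, -0.002, -1.0]]
wrist_force: [0.1, -0.3, 0.2]
width: 0.0428
finger_force: 0.0
```

Call:
send_rows:
  rows:
    - [0,0,0,-0.8,0,0,0]
    - [0,0,0,-0.9,0,0,0]
    - [-0.5,0,0,-0.9,0,0,0]
    - [-1,0.92,0.19,0,0,0,0]
    - [-1,0.92,0.19,0,0,0,0]

```text
clock: 28.48
tcp_pos: [0.4739, 0.0907, 0.1543]
tcp_rot: [[0.002, 1.0, 0.002], [1.0, -0.002, -0.0], [-0.0, 0.002, -1.0]]
wrist_force: [0.6, 0.8, 0.8]
width: 0.0857
finger_force: 0.0
```

Call:
send_rows:
  rows:
    - [-1,0.92,0.19,0,0,0,0]
    - [-1,0.92,0.19,0,0,0,0]
    - [-1,0.92,0.19,0,0,0,0]
    - [-1,0.92,0.19,0,0,0,0]
    - [-1,0.92,0.19,0,0,0,0]

```text
clock: 29.1
tcp_pos: [0.5114, 0.2755, 0.1537]
tcp_rot: [[0.0, 1.0, 0.001], [1.0, -0.0, 0.0], [0.0, 0.001, -1.0]]
wrist_force: [-0.3, 0.3, 1.5]
width: 0.0855
finger_force: 0.0
```

Call:
send_rows:
  rows:
    - [-1,0.92,0.19,0,0,0,0]
    - [-1,0.92,0.19,0,0,0,0]
    - [-1,0,0,0,0,0,0]
    - [-1,0,0,0,0,0,0]
    - [-1,0,0,0,0,0,0]

```text
clock: 29.72
tcp_pos: [0.5267, 0.3463, 0.1527]
tcp_rot: [[0.002, 1.0, 0.0], [1.0, -0.002, -0.001], [-0.001, 0.0, -1.0]]
wrist_force: [-0.0, -0.3, -0.5]
width: 0.0849
finger_force: 0.0
```

Run:
```python
from h import *
o=obs();print(o["clock"],pose(o),o["width"])
f,W=cam("wrist");save(f,"w11.png")
print(find(f,W,"pot"),cyl(f,W,"pot",(.048,.053,.053),(0,.049,.062),(.526,.348)))
print(find(f,W,"dropper"),cyl(f,W,"dropper",(.035,.035,.012),(0,.058,.094),(.656,.26)))
f,W=cam("scene");print(find(f,W,"vial"),find(f,W,"kept_vial"))
f,W=cam("top");print(find(f,W,"vial"))
```

```text
29.725 [ 0.5267  0.3463  0.1527 89.897 ] 0.08490430303428316
[(0.59, array([0.5248, 0.3481, 0.002 ]))] (0.67, (array([222, 144]), array([292, 219])), array([0.5264, 0.3475]), array([-0.5, -1.3,  0.5,  1.2]))
[(0.6, array([0.6631, 0.2616, 0.0033]))] (0.92, (array([382, 237]), array([440, 289])), array([0.6513, 0.2839]), array([-14.9, -21.9,   3. ,   4.6]))
[(0.66, array([0.4595, 0.0226, 0.0043]))] [(0.41, array([0.4596, 0.0737, 0.0053]))]
[(0.52, array([0.4599, 0.0182, 0.0068]))]
```

View pics/w11.png

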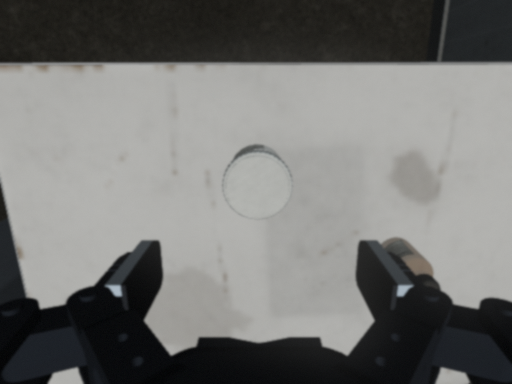

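Call:
send_rows:
  rows:
    - [-1,0.03,0,0.8,0,0,0]
    - [-1,0,0,0.8,0,0,0]
    - [-1,0,0,0.8,0,0,0]
    - [-1,0,0,0.55,0,0,0]
    - [-1,0,0,0,0,0,0]

```text
clock: 30.85
tcp_pos: [0.5256, 0.3484, 0.033]
tcp_rot: [[0.0, 1.0, -0.002], [1.0, -0.0, -0.002], [-0.002, -0.002, -1.0]]
wrist_force: [-0.3, 0.1, -0.4]
width: 0.0854
finger_force: 0.0
```

Call:
send_rows:
  rows:
    - [1,0,0,0,0,0,0]
    - [1,0,0,0,0,0,0]
    - [1,0,0,0,0,0,0]
    - [1,0,0,0,0,0,0]
    - [1,0,0,0,0,0,0]

```text
clock: 31.48
tcp_pos: [0.5271, 0.3499, 0.0362]
tcp_rot: [[0.0, 1.0, 0.002], [1.0, -0.0, 0.001], [0.001, 0.002, -1.0]]
wrist_force: [-1.1, -1.6, 6.8]
width: 0.049
finger_force: 41.0
```

Call:
send_rows:
  rows:
    - [1,0,0,-0.3,0,0,0]
    - [1,0,0,-0.6,0,0,0]
    - [1,0,0,-0.9,0,0,0]
    - [1,0,0,-0.9,0,0,0]
    - [1,0,0,0,0,0,0]

```text
clock: 32.1
tcp_pos: [0.5282, 0.351, 0.1475]
tcp_rot: [[0.0, 1.0, 0.006], [1.0, -0.0, 0.004], [0.004, 0.006, -1.0]]
wrist_force: [0.0, -0.6, -1.3]
width: 0.0494
finger_force: 41.5
```

Run:
```python
from h import *
o=obs();print(o["clock"],pose(o),o["width"])
f,W=cam("wrist")
print(find(f,W,"pot"))
```

```text
32.1 [ 0.5282  0.351   0.1475 89.9827] 0.04937470989749753
[(0.86, array([0.5263, 0.3462, 0.1137]))]
```

Call:
send_rows:
  rows:
    - [1,-0.5,-0.1,0,0,0,0]
    - [1,-0.98,-0.18,0,0,0,0]
    - [1,-0.98,-0.18,0,0,0,0]
    - [1,-0.98,-0.18,0,0,0,0]
    - [1,-0.98,-0.18,0,0,0,0]

```text
clock: 32.83
tcp_pos: [0.4921, 0.1691, 0.1414]
tcp_rot: [[0.001, 1.0, -0.002], [1.0, -0.001, -0.002], [-0.002, -0.002, -1.0]]
wrist_force: [0.7, -0.6, -0.2]
width: 0.0493
finger_force: 41.5
```

Call:
send_rows:
  rows:
    - [1,-0.98,-0.18,0,0,0,0]
    - [1,-0.98,-0.18,0,0,0,0]
    - [1,-0.98,-0.18,0,0,0,0]
    - [1,-0.98,-0.18,0,0,0,0]
    - [1,-0.98,-0.18,0,0,0,0]

```text
clock: 33.45
tcp_pos: [0.4554, -0.0262, 0.1416]
tcp_rot: [[0.001, 1.0, -0.002], [1.0, -0.002, -0.001], [-0.001, -0.002, -1.0]]
wrist_force: [-0.9, 0.1, 1.3]
width: 0.0491
finger_force: 41.5
```

Call:
send_rows:
  rows:
    - [1,-0.55,-0.05,0,0,0,0]
    - [1,0,0,0,0,0,0]
    - [1,0,0,0.6,0,0,0]
    - [1,0,0,0.6,0,0,0]
    - [1,0,0,0,0,0,0]

```text
clock: 34.08
tcp_pos: [0.4536, -0.0448, 0.093]
tcp_rot: [[-0.001, 1.0, -0.004], [1.0, 0.001, 0.001], [0.001, -0.004, -1.0]]
wrist_force: [-1.0, -0.7, -0.7]
width: 0.0493
finger_force: 41.6
```

Run:
```python
from h import *
o=obs();print(o["clock"],pose(o),o["width"])
f,W=cam("wrist");save(f,"w12.png")
print(find(f,W,"pot"),find(f,W,"vial"),find(f,W,"kept_vial"),find(f,W,"specimen_rack"))
```

```text
34.075 [ 4.53600e-01 -4.48000e-02  9.30000e-02  9.00654e+01] 0.04933245158598177
[(0.73, array([ 0.4498, -0.0483,  0.0608]))] [(0.76, array([0.4643, 0.0177, 0.006 ]))] [(0.94, array([0.4594, 0.0712, 0.006 ]))] [(0.68, array([ 0.456 ,  0.0008, -0.0036]))]
```

View pics/w12.png

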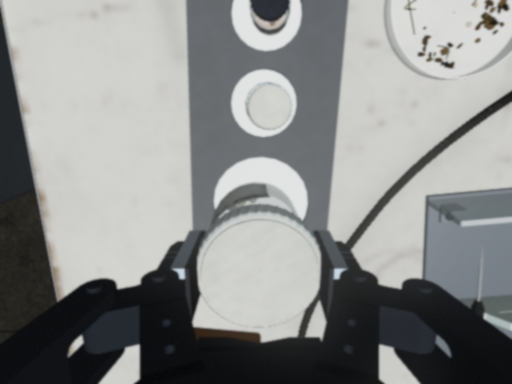

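Run:
```python
from h import *
o=obs();print(pose(o))
f,W=cam("wrist")
print("large",ray(f,W,260.5,202,.028),"top edge",ray(f,W,260.5,157,.028),"small",ray(f,W,264,102,.028),"small edges",ray(f,W,264,69,.028),ray(f,W,264,136,.028))
z=o["tcp_pos"][2]-.0355
print(cyl(f,W,"pot",(.048,.053,.053),(z,z+.049,z+.062),(.455,-.047)))
```

```text
[ 4.56100e-01 -4.54000e-02  9.54000e-02  9.00031e+01]
large [ 0.45846665 -0.04796911  0.028     ] top edge [ 0.4584339  -0.01699925  0.028     ] small [0.46057959 0.01776016 0.028     ] small edges [0.46050179 0.03715666 0.028     ] [ 0.46066425 -0.00334909  0.028     ]
(0.93, (array([197, 181]), array([322, 327])), array([ 0.4575, -0.0472]), array([-3.2, -2.5,  3.2,  2.7]))
```

Call:
send_rows:
  rows:
    - [1,-0.03,0.02,0.5,0,0,0]
    - [1,0,0,0.5,0,0,0]
    - [1,0,0,0.3,0,0,0]
    - [1,0,0,0,0,0,0]
    - [1,0,0,0,0,0,0]

```text
clock: 35.05
tcp_pos: [0.4567, -0.0468, 0.0428]
tcp_rot: [[0.0, 1.0, 0.001], [1.0, -0.0, 0.0], [0.0, 0.001, -1.0]]
wrist_force: [-0.6, 0.7, -0.6]
width: 0.0492
finger_force: 41.4
```

Call:
send_rows:
  rows:
    - [-0.6,0,0,0,0,0,0]
    - [-0.6,0,0,0,0,0,0]
    - [-0.6,0,0,0,0,0,0]
    - [-0.6,0,0,-0.3,0,0,0]
    - [-0.6,0,0,-0.8,0,0,0]

```text
clock: 35.67
tcp_pos: [0.4553, -0.0467, 0.0867]
tcp_rot: [[-0.0, 1.0, -0.003], [1.0, 0.0, 0.001], [0.001, -0.003, -1.0]]
wrist_force: [0.4, 0.3, 0.4]
width: 0.0682
finger_force: 0.0
```

Call:
send_rows:
  rows:
    - [-0.6,0,0,-1,0,0,0]
    - [-0.6,0,0,-1,0,0,0]
    - [-0.6,0.96,0.62,-0.1,0,0,0]
    - [-0.6,0.96,0.62,0,0,0,0]
    - [-0.6,0.96,0.62,0,0,0,0]

```text
clock: 36.3
tcp_pos: [0.5316, 0.0692, 0.1717]
tcp_rot: [[0.001, 1.0, 0.001], [1.0, -0.001, -0.0], [-0.0, 0.001, -1.0]]
wrist_force: [0.6, -0.5, -0.5]
width: 0.0683
finger_force: 0.0
```

Call:
send_rows:
  rows:
    - [-0.6,0.96,0.62,0,0,0,0]
    - [-0.6,0.96,0.62,0,0,0,0]
    - [-0.6,0.96,0.62,0,0,0,0]
    - [-0.6,0.96,0.62,0,0,0,0]
    - [-0.6,0.96,0.65,0,0,0,0]

```text
clock: 36.92
tcp_pos: [0.6567, 0.2614, 0.1714]
tcp_rot: [[0.0, 1.0, 0.0], [1.0, -0.0, 0.0], [0.0, 0.0, -1.0]]
wrist_force: [0.9, 0.1, 0.4]
width: 0.0685
finger_force: 0.0
```

Call:
send_rows:
  rows:
    - [-0.6,0,0,0,0,0,0]
    - [-0.6,0,0,0,0,0,0]
    - [-0.6,0,0,0,0,0,0]
    - [-0.6,0,0,0,0,0,0]
    - [-0.6,0,0,0,0,0,0]

```text
clock: 37.55
tcp_pos: [0.6561, 0.2596, 0.1708]
tcp_rot: [[0.001, 1.0, 0.0], [1.0, -0.001, -0.0], [-0.0, 0.0, -1.0]]
wrist_force: [0.0, -0.3, 0.5]
width: 0.0682
finger_force: 0.0
```

Run:
```python
from h import *
o=obs();print(o["clock"],pose(o),o["width"])
f,W=cam("wrist");save(f,"w13.png")
print(find(f,W,"dropper"),cyl(f,W,"dropper",(.035,.035,.021,.012),(0,.056,.07,.094),(.657,.26)))
f,W=cam("scene");print([(n,find(f,W,n)) for n in("pot","vial","kept_vial")])
```

```text
37.55 [ 0.6561  0.2596  0.1708 89.9438] 0.06821175033092026
[(0.94, array([0.6627, 0.261 , 0.0025]))] (0.69, (array([243, 145]), array([283, 195])), array([0.6605, 0.2642]), array([-1.5, -1.6,  1.5,  1.2]))
[('pot', [(0.72, array([ 0.4551, -0.0458,  0.0062])), (0.3, array([ 0.4555,  0.0007, -0.0021]))]), ('vial', [(0.58, array([0.458 , 0.0215, 0.0066]))]), ('kept_vial', [(0.68, array([0.4588, 0.0718, 0.0021]))])]
```

Call:
send_rows:
  rows:
    - [-0.6,0.06,0.12,0.6,0,0,0]
    - [-0.6,0,0,0.8,0,0,0]
    - [-0.6,0,0,0.8,0,0,0]
    - [-0.6,0,0,0.8,0,0,0]
    - [-0.6,0,0,0.52,0,0,0]

```text
clock: 38.52
tcp_pos: [0.6596, 0.262, 0.0264]
tcp_rot: [[-0.0, 1.0, -0.003], [1.0, 0.0, -0.001], [-0.001, -0.003, -1.0]]
wrist_force: [-0.4, -0.2, 0.4]
width: 0.0682
finger_force: 0.0
```

Call:
send_rows:
  rows:
    - [-0.6,0,0,0,0,0,0]
    - [1,0,0,0,0,0,0]
    - [1,0,0,0,0,0,0]
    - [1,0,0,0,0,0,0]
    - [1,0,0,0,0,0,0]

```text
clock: 39.15
tcp_pos: [0.6615, 0.2633, 0.0315]
tcp_rot: [[0.0, 1.0, 0.002], [1.0, -0.0, 0.001], [0.001, 0.002, -1.0]]
wrist_force: [-0.4, -0.4, 6.1]
width: 0.0318
finger_force: 39.7
```

Call:
send_rows:
  rows:
    - [1,0,0,0,0,0,0]
    - [1,0,0,-0.3,0,0,0]
    - [1,0,0,-0.7,0,0,0]
    - [1,0,0,-1,0,0,0]
    - [1,0,0,-1,0,0,0]

```text
clock: 39.78
tcp_pos: [0.6608, 0.2625, 0.1515]
tcp_rot: [[0.0, 1.0, 0.0], [1.0, -0.0, -0.0], [-0.0, 0.0, -1.0]]
wrist_force: [0.3, -0.0, -0.3]
width: 0.0318
finger_force: 39.7
```

Run:
```python
from h import *
o=obs();print(o["clock"],pose(o),o["width"])
f,W=cam("wrist")
print(find(f,W,"dropper"))
```

```text
39.775 [ 0.6608  0.2625  0.1515 89.9853] 0.031777263895140684
[(0.78, array([0.663 , 0.2579, 0.123 ]))]
```

Call:
send_rows:
  rows:
    - [1,-0.5,-0.25,0,0,0,0]
    - [1,-0.93,-0.44,0,0,0,0]
    - [1,-0.93,-0.44,0,0,0,0]
    - [1,-0.93,-0.44,0,0,0,0]
    - [1,-0.93,-0.44,0,0,0,0]

```text
clock: 40.5
tcp_pos: [0.5796, 0.0924, 0.1497]
tcp_rot: [[0.0, 1.0, -0.0], [1.0, -0.0, -0.0], [-0.0, -0.0, -1.0]]
wrist_force: [0.7, -0.2, 0.3]
width: 0.0316
finger_force: 39.7
```

Call:
send_rows:
  rows:
    - [1,-0.93,-0.44,0,0,0,0]
    - [1,-0.93,-0.44,0,0,0,0]
    - [1,-0.93,-0.44,0,0,0,0]
    - [1,-0.93,-0.44,0,0,0,0]
    - [1,-0.93,-0.44,0,0,0,0]

```text
clock: 41.12
tcp_pos: [0.4914, -0.0934, 0.1498]
tcp_rot: [[0.0, 1.0, 0.0], [1.0, -0.0, -0.0], [-0.0, 0.0, -1.0]]
wrist_force: [-0.2, 0.4, -1.0]
width: 0.0321
finger_force: 39.7
```

Call:
send_rows:
  rows:
    - [1,-0.93,-0.44,0,0,0,0]
    - [1,-0.93,-0.44,0,0,0,0]
    - [1,-0.93,-0.44,0,0,0,0]
    - [1,-0.93,-0.44,0,0,0,0]
    - [1,-0.52,-0.25,0,0,0,0]

```text
clock: 41.75
tcp_pos: [0.4103, -0.2638, 0.1497]
tcp_rot: [[0.003, 1.0, -0.001], [1.0, -0.003, -0.001], [-0.001, -0.001, -1.0]]
wrist_force: [0.5, 0.4, 0.4]
width: 0.032
finger_force: 39.7
```

Call:
send_rows:
  rows:
    - [1,0,0,0,0,0,0]
    - [1,0,0,0.5,0,0,0]
    - [1,0,0,0.5,0,0,0]
    - [1,0,0,0,0,0,0]
    - [1,0,0,0,0,0,0]

```text
clock: 42.38
tcp_pos: [0.4127, -0.261, 0.1103]
tcp_rot: [[-0.001, 1.0, 0.001], [1.0, 0.001, -0.0], [-0.0, 0.001, -1.0]]
wrist_force: [0.8, 0.4, -0.8]
width: 0.032
finger_force: 39.7
```

Run:
```python
from h import *
o=obs();print(o["clock"],pose(o),o["width"])
f,W=cam("wrist");save(f,"w14.png")
print(find(f,W,"dropper"),find(f,W,"bottle_block"))
# brown block outline on the picture
for q in silhouettes(f,"bottle_block")[:1]:
    m=q["region"].astype(np.uint8);c=max(cv2.findContours(m,0,1)[0],key=cv2.contourArea);print(q["p"],m.sum())
    a=cv2.approxPolyDP(c,6,True)[:,0];print([(p.tolist(),ray(f,W,*p,.03)[:2].round(4)) for p in a])
for y in (30,-30):
    for c in ((.415,-.232),):
        print(y,proj(f,W,[c[0]+y*.00009,c[1]+y*.000996,.03]))
f,W=cam("top");print(find(f,W,"bottle_block"))
```

```text
42.375 [ 0.4127 -0.261   0.1103 90.0604] 0.03195165296114338
[(0.65, array([ 0.413 , -0.264 ,  0.0809]))] [(0.71, array([ 0.4169, -0.2325,  0.0016]))]
0.56 16374
[([214, 48], array([ 0.3854, -0.165 ])), ([203, 232], array([ 0.3725, -0.2913])), ([221, 228], array([ 0.3859, -0.2881])), ([231, 202], array([ 0.3938, -0.2679])), ([252, 190], array([ 0.409 , -0.2589])), ([277, 198], array([ 0.4269, -0.2648])), ([298, 227], array([ 0.4427, -0.2873])), ([321, 61], array([ 0.4536, -0.1726]))]
30 (np.float64(264.68853227647185), np.float64(108.2515090331792))
-30 (np.float64(256.67718343162187), np.float64(194.05997949983671))
[(0.67, array([ 0.4179, -0.2347,  0.0008]))]
```

Call:
send_rows:
  rows:
    - [1,-0.03,0.01,0.6,0,0,0]
    - [1,0,0,0.6,0,0,0]
    - [1,0,0,0.3,0,0,0]
    - [1,0,0,0.2,0,0,0]
    - [1,0,0,0,0,0,0]

```text
clock: 43.3
tcp_pos: [0.4126, -0.263, 0.0419]
tcp_rot: [[0.0, 1.0, 0.0], [1.0, -0.0, -0.0], [-0.0, 0.0, -1.0]]
wrist_force: [0.6, -0.4, -0.7]
width: 0.0315
finger_force: 39.7
```

Run:
```python
from h import *
o=obs();print(o["clock"],pose(o),o["width"],np.round(o["wrist_force"],1))
f,W=cam("wrist");print(find(f,W,"dropper"))
```

```text
43.3 [ 4.12600e-01 -2.63000e-01  4.19000e-02  8.99861e+01] 0.0314683601381281 [ 0.6 -0.4 -0.7]
[(0.88, array([ 0.4141, -0.2623,  0.0113]))]
```

Bottle is in the well (underside about 11 mm); release, rise, and check everything.

Call:
send_rows:
  rows:
    - [1,0,0,0.03,0,0,0]
    - [-0.2,0,0,0,0,0,0]
    - [-0.2,0,0,0,0,0,0]
    - [-0.2,0,0,0,0,0,0]
    - [-0.2,0,0,-0.3,0,0,0]

```text
clock: 44.02
tcp_pos: [0.4117, -0.2624, 0.0523]
tcp_rot: [[0.0, 1.0, -0.002], [1.0, -0.0, 0.001], [0.001, -0.002, -1.0]]
wrist_force: [-0.2, -0.5, -0.1]
width: 0.0513
finger_force: 0.0
```

Call:
send_rows:
  rows:
    - [-0.2,0,0,-0.8,0,0,0]
    - [-0.2,0,0,-1,0,0,0]
    - [-0.2,0,0,-1,0,0,0]
    - [-0.2,0,0,-1,0,0,0]
    - [-0.2,0,0,-0.5,0,0,0]

```text
clock: 44.65
tcp_pos: [0.4132, -0.2629, 0.2275]
tcp_rot: [[-0.0, 1.0, 0.003], [1.0, 0.0, -0.002], [-0.002, 0.003, -1.0]]
wrist_force: [0.3, -0.0, -0.2]
width: 0.0515
finger_force: 0.0
```

Call:
send_rows:
  rows:
    - [-0.2,0.5,0,0,0,0,0]
    - [-0.2,0.5,0,0,0,0,0]
    - [-0.2,0,0,0,0,0,0]
    - [-0.2,0,0,0,0,0,0]
    - [-0.2,0,0,0,0,0,0]

```text
clock: 45.28
tcp_pos: [0.4121, -0.2232, 0.2241]
tcp_rot: [[0.001, 1.0, -0.001], [1.0, -0.001, 0.0], [0.0, -0.001, -1.0]]
wrist_force: [-0.3, -0.3, -0.2]
width: 0.0512
finger_force: 0.0
```

Run:
```python
from h import *
o=obs();print(o["clock"],pose(o),o["width"])
for c in("wrist","top","scene"):
    f,W=cam(c);save(f,"fin_%s.png"%c)
    for n in "vial pot dropper tweezers needle kept_vial petri".split(): print(c,n,find(f,W,n)[:1])
```

```text
45.275 [ 0.4121 -0.2232  0.2241 89.9496] 0.05115630970886651
wrist vial []
wrist pot []
wrist dropper [(0.67, array([ 0.4129, -0.2661,  0.0126]))]
wrist tweezers []
wrist needle [(0.7, array([ 0.6193, -0.142 ,  0.0264]))]
wrist kept_vial []
wrist petri [(0.38, array([ 0.6193, -0.1437,  0.0284]))]
top vial [(0.67, array([0.4588, 0.016 , 0.0044]))]
top pot [(0.79, array([ 0.4574, -0.0481,  0.0095]))]
top dropper [(0.49, array([ 0.4108, -0.264 ,  0.0098]))]
top tweezers [(0.54, array([ 0.6721, -0.169 ,  0.0291]))]
top needle [(0.48, array([ 0.6165, -0.1423,  0.0258]))]
top kept_vial [(0.57, array([0.4621, 0.0675, 0.0067]))]
top petri [(0.91, array([ 0.5756,  0.0849, -0.0035]))]
scene vial [(0.63, array([0.4555, 0.0236, 0.0042]))]
scene pot [(0.92, array([ 0.4581, -0.0458,  0.0043]))]
scene dropper [(0.72, array([ 0.41  , -0.261 ,  0.0059]))]
scene tweezers [(0.56, array([ 0.6684, -0.1656,  0.0293]))]
scene needle [(0.57, array([ 0.6127, -0.1404,  0.0253]))]
scene kept_vial [(0.65, array([0.462 , 0.0726, 0.0065]))]
scene petri [(0.73, array([0.5754, 0.0812, 0.0031]))]
```

```bash
python3 -c "
from h import *
print(manip.sign_off())"
```

```text
the job is handed in; nothing more can be done
None
```

The job is handed in at about 45 s of the 122 s limit. My last camera check put the vial and pot in their rack holes, the dropper bottle in a block well, the forceps and needle in separate notch pairs with the needle's point towards the guard, and the kept vial and petri dish where they started; the hand-in reported no verdict.

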